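Stand a machine cover against the fixture fence and lock it with the notched lever

ROBOT

A 6-joint arm with a two-finger parallel gripper is mounted at the origin on a cart in front of the work surface, level with it; the furniture and walls round the work are solid. World frame = base frame: x ahead of the robot, y to its left, z up, the work surface at z = 0. Lengths are in mm, angles in rad, forces in N, time in s.
With the tool pointing down it reaches from about 350 to 775 mm from the base axis. Payload 7.3 kg.
Tool frame: the origin (TCP) lies between the finger pads; the fingertips stand 14 mm ahead of it and the grasp point (between the pads) lies 5 mm behind it; z points along the fingers, y is the line along which they close (so a half turn about z gives the same grasp; the last joint's range is limited). The gripper opens to 92 mm and grips with 3 to 60 N. Pads are 19 mm wide; open, the fingers measure 130 mm over their backs; the gripper's body (75 mm by 190 mm) begins 47 mm behind the grasp point.
Start: joints at [-1.334, 0.342, 1.524, -0, 1.275, -0.146], TCP at [196.121, -487.012, 240.741] pointing down, gripper open.
Joint ranges: [-2.53, 2.53], [-0.77, 2.02], [0.04, 2.7], [-1, 4.14], [0.28, 2.66], [-3.11, 3.11]. Speed limits (rad/s): [2.57, 2.57, 3.14, 3.14, 3.14, 3.14].

INTERFACE

Orientations are given as [roll, pitch, yaw] about the fixed x, y, z axes, in that order (R = Rz(yaw) Ry(pitch) Rx(roll)).
In Python, from plant import get_obs, cams, close_job gives the robot as it stands. The module is installed in compiled form; this text tells all that it offers.
- The arm moves only by the shell command python3 -m creep 'ROWS'. ROWS is JSON, a list of rows, each an object of numbers: "hand": the opening, from 0 (shut) to 1 (fully open); "tx", "ty", "tz": the shift along the tool's x, y, z in m; "spin": the turn about the tool's z in degrees. In form: [{"hand": .., "tx": .., "ty": .., "tz": .., "spin": ..}, ...]. A call has 1 to 5 rows; each row shifts and turns the commanded pose from where the row before left it, along the tool's axes as they then stand; what a row does not reach is not made up. A row lasts 1/8 s, in which the tool goes at most 62.5 mm and 10.7 degrees, less where a joint would pass 70% of its speed; a pose out of reach is approached as far as the arm can. A call is refused whole if a number of a shift passes 0.0625 or a number of a turn 10.7, either way. A call with a gripper value outside its range is refused whole. The fingers move at their own pace and stop on an object; the grip force is fixed at half the most. Time passes only in rows, so rows that do not move let the fingers close. It gives the time, the measured TCP pose, the force, the opening and the grip force at its end, in the units of the state.
- get_obs(): the state, without advancing time (a new reading comes with each control period).
- cams.capture(name): name is "side" or "top" or "wrist"; returns a dict with "color" (400x640x3 uint8, red, green, blue), "K" (3x3 intrinsics, pixels), "k1" (the pictures are not rectified: a ray, as slopes to the right and down, at radius r is drawn at 1 + k1 r^2 times it, then the intrinsics apply), "R" (3x3) and "t" (3): a world point X has camera coordinates R X + t. Camera axes: x right, y down, z forward; pixel columns grow to the right and rows downward; lengths in mm; the calibration is good to about 2 mm. A picture is of the moment at which its call begins. There is no depth.
- close_job(): hands the job in; it is judged then, once.
The state is a dict: "time": time; "joint_positions": joint angles; "dq": joint speeds; "tau": joint torques, N m; "tool_pos": TCP position; "tcp_rot": TCP orientation; "contact_force": force on the tool from outside, world axes, zero at the start; "moment": the same for the moment, N m; "grip_width": finger opening in mm; "finger_force": force on a finger pad.
Only numpy, scipy, OpenCV 4.12 (cv2) and the standard library are available. Lean on these libraries where they do the work, as an engineer would, in place of code of your own. Each camera call takes 0.05 s, during which the arm holds its last target. There are 200 camera calls.

TASK

The loose cover plate has to be held on edge so that its underside can be scraped. Carry it by its bow handle to the fixture and lay it flat on the bed, far edge against the fence and tongue towards the robot, and let go of it; then take it by the tongue and tip it up on its far edge, until it stands upright against the fence with the handle through the gap. Then lift the fixture's lever out of its free bay, swing it past the plain notch and let it drop fully home in the last notch, the one flanked by two pins, so that its keeper arm stands in front of the cover; do not disturb the other things on the bench.

Things in the scene. Friction and masses are not known exactly. Their poses are not given: they have to be found in the camera images.
- cover: Aluminium cover plate lying handle-up, 0.45 kg (+-20 %): 110 mm along its x, 130 along y, 10 thick; steel bow handle on top, flat tongue on its -x edge. Origin: centre of the 110x130 underside; z to the handle side. It pivots on its far edge (+x, opposite the tongue). Upright against the fence its x points straight down, the handle away from the robot, the underside towards it.
- cover_handle (a point): Centre of the top bar of the cover's bow handle, 44 mm above the underside. The bar is round, 12 mm thick, runs 44 mm along the cover's x over the plate's centre and bends down to legs at x = -30 and +30 mm; 28 mm free height under it. To be gripped across, closing along the cover's y.
- cover_tongue (a point): Middle of the free part of the tongue: 77 mm from the cover's origin along -x, 5 mm above the underside. Tongue 30 mm wide (y), 10 thick, 40 mm out from the plate's edge. With the cover flat on the bed it is free in the air, underside 35 mm above the bench. Gripped by its two side faces it turns between the jaws as the cover tips.
- cover_foot (a point): Middle of the lower edge of the cover's far end (x = +55 mm, underside).
- fixture: Fixed fixture of grey iron and steel. Origin on the bench below the bed; x from the robot side to the fence, z up. Bed: top 35 mm above the bench, x = -30 to +50, 150 mm wide in y, so a cover laid against the fence overhangs it towards the robot. Fence: two steel cheeks, front faces at x = +50, 12 thick, tops 125 mm above the bench, y = 25 to 73 either side; the gap is for the handle.
- fence_foot (a point): Inner corner of bed and fence, middle of the gap (fixture x = +50, y = 0, z = 35 mm).
- lever_post (a point): Vertical axis of the lever, on the fixture's -y side, at fixture x = +26, y = -140 mm; the point is 66 mm above the bench (lever bar's axis when down). The quadrant with the lands and notches lies round it, land tops 71 mm above the bench. Fixed.
- lever_knob (a point): Middle of the lever's upright black knob: round, 27 mm diameter, from 34 mm below to 25 mm above this point (tapering in the top 10 mm), 105 mm from the lever's axis, 91 mm above the bench when the lever is down. Moves with the lever.
- lever (a joint): Swing of the lever, rad; grows clockwise seen from above (knob moves towards the robot). At value q the bar points from the post at 270 degrees - q (counter-clockwise from fixture x). Free bay -0.02 to 0.38 (start); plain notch 0.85; last notch, with two short pins on the rim and two dark dots beside it, 1.40 (play 0.04); stop 1.58. Light friction holds it where it is when lifted.
- lever_lift (a joint): Lift of the lever on its post, m: 0 when down in the bay or home in a notch, about 0.0115 when the bar rides on the lands, at most 0.025. A spring presses it down with 6 N at 0 and 11 N at 0.025, besides 3 N of weight; released above a notch it drops in by itself.
- keeper_tip (a point): End of the keeper arm, a 16 mm round rod that turns with the lever, reaching 126 mm from the post, its axis 80 mm above the bench. With the lever at 1.40 it points along fixture +y, just in front of the upright cover (6 mm clear); in the free bay it points back towards the robot, clear of the bed. It rises with the lever.
- tin: Bystander: open round tin, 75 mm in diameter, 94 mm high, origin under its centre. Leave alone.
- tape: Bystander: roll of black tape lying flat, 102 mm in diameter, 24 mm high, origin under its centre. Leave alone.
- spanner_2: Bystander: combination spanner, 142 mm long, lying flat. Leave alone.

How it is judged (in metres and radians):
On the way, in this order (a step that is already met when the one before it is completed fails the run):
1. the cover lies flat on the bed, its far edge within 20 mm of the fence, tongue towards the robot, let go of (angle between cover's own z axis and vertical below 0.08 rad and z of cover in the frame of fixture between 0.03 and 0.041 m and x of cover_foot in the frame of fixture above 0.03 m and x of cover_tongue in the frame of fixture below -0.06 m and contact force between the fingers and cover below 0.05 N and y of cover in the frame of fixture between -0.02 and 0.02 m), for 0.2 s.
2. the cover stands upright on the bed against the fence (within 8 degrees), the lever still in its free bay (angle between cover's own x axis and vertical above 3 rad and z of cover_foot in the frame of fixture below 0.045 m and x of cover_foot in the frame of fixture above 0.028 m and y of cover in the frame of fixture between -0.02 and 0.02 m and value of joint lever below 0.5 rad), for 0.2 s.
At the end, for the whole second after the job is handed in: The cover stands at rest on its far edge on the bed against the fence, within 8 degrees of upright and 20 mm of the middle of the fence, its foot within 12 mm of the fence, and the lever is down (lift under 3 mm) in the last notch (1.34 to 1.46 rad) (angle between cover's own x axis and vertical above 3 rad and z of cover_foot in the frame of fixture below 0.045 m and x of cover_foot in the frame of fixture above 0.028 m and y of cover in the frame of fixture between -0.02 and 0.02 m and value of joint lever between 1.34 and 1.46 rad and value of joint lever_lift below 0.003 m and linear speed of cover below 0.02 m/s); the robot touches nothing.
It fails at once if the tin is moved more than 30 mm (distance of tin from where it was at the start of the episode above 0.03 m).
It fails at once if the tape roll is moved more than 30 mm (distance of tape from where it was at the start of the episode above 0.03 m).
It fails at once if the spanner is moved more than 30 mm (distance of spanner_2 from where it was at the start of the episode above 0.03 m).
It also fails if it takes over 70 s, if anything falls off the work surface, if the arm or the gripper's body presses on something with over 40 N, if the wrist force passes 120 N, or if a joint passes its speed limit or range.

## Working session

There is one attempt and no reset: what is moved stays moved. The work goes in short steps, Python scripts to look and compute and a shell command to move; the robot and the scene stay as the last step left them, time stands still between calls to the robot, and variables do not carry over. Pictures are saved under pics/ and viewed, at most 10 in all, crops included, and the job is handed in when it is done.

```bash
mkdir -p pics
cat > h.py <<'E'
import numpy as np, cv2
from plant import get_obs, cams, close_job
def cap(n,f):
    c=cams.capture(n); cv2.imwrite(f'pics/{f}.png',c['color'][:,:,::-1]); np.savez(f'pics/{f}.npz',**c); return c
def load(f): return dict(np.load(f'pics/{f}.npz'))
def ray(c,u,v):
    K=np.array(c['K']); d=np.linalg.solve(K,[u,v,1.]); p=d[:2].copy(); k=float(c['k1'])
    for _ in range(20): p=d[:2]/(1+k*(p@p))
    R=np.array(c['R']);t=np.array(c['t'])
    return -R.T@t, R.T@np.array([p[0],p[1],1])
def plane(c,u,v,z):
    o,d=ray(c,u,v); return o+d*(z-o[2])/d[2]
def tri(l):
    A=np.zeros((3,3));b=np.zeros(3)
    for c,u,v in l:
        o,d=ray(c,u,v); d=d/np.linalg.norm(d); P=np.eye(3)-np.outer(d,d);A+=P;b+=P@o
    X=np.linalg.solve(A,b); return X
def proj(c,X):
    x=np.array(c['R'])@np.array(X,float)+np.array(c['t']); p=x[:2]/x[2]; p=p*(1+float(c['k1'])*(p@p)); K=np.array(c['K']); return (K@[p[0],p[1],1])[:2]
E
python3 - <<'E'
from h import *
np.set_printoptions(precision=3,suppress=True)
for n in('top','side'):
    c=cap(n,n+'0'); print(n,c['K'][0],c['k1'],-np.array(c['R']).T@c['t'],c['R'])
print(get_obs())
E
```

```text
top [459.267   0.    313.473] -0.015469647755324754 [ 294.211   -7.214 1568.318] [[ 0.026 -1.     0.009]
 [-0.991 -0.027 -0.129]
 [ 0.129 -0.006 -0.992]]
side [460.256   0.    322.771] -0.05987352486683175 [ -158.394 -1064.51    823.982] [[ 0.851 -0.525 -0.001]
 [-0.265 -0.428 -0.864]
 [ 0.453  0.736 -0.503]]
{'time': 0.1, 'joint_positions': array([-1.334,  0.343,  1.525, -0.   ,  1.275, -0.146]), 'dq': array([ 0.001, -0.001, -0.001, -0.002, -0.002, -0.002]), 'tau': array([  0.001, -43.2  , -24.469,   0.072,   0.053,  -0.   ]), 'tool_pos': array([ 196.036, -486.649,  240.125]), 'tcp_rot': array([-3.14 , -0.   ,  0.383]), 'contact_force': array([ 0.074, -0.173,  0.189]), 'moment': array([-0.001, -0.   ,  0.014]), 'finger_force': 0.0, 'grip_width': 91.82916661297767}
```

View pics/top0.png

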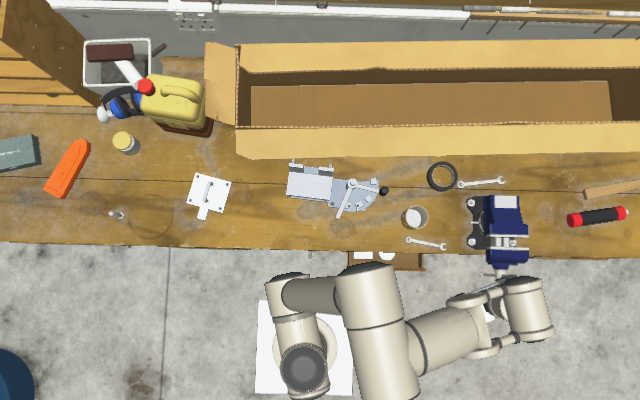

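View pics/side0.png

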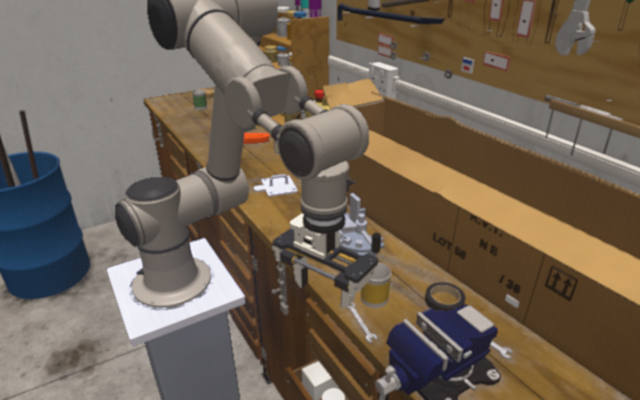

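The top view shows the cover at (208,194) with its tongue at (202,213), the fixture bed at (311,187), the lever post at about (352,184) and the knob at (384,190). I'll enlarge that area.

Run:
```python
from h import *
im=cv2.imread('pics/top0.png')
a=cv2.resize(im[165:225,180:245],None,fx=6,fy=6,interpolation=cv2.INTER_CUBIC)
b=cv2.resize(im[155:220,280:410],None,fx=6,fy=6,interpolation=cv2.INTER_CUBIC)
o=np.zeros((600,800,3),np.uint8); o[:b.shape[0],:b.shape[1]]=b
a=cv2.resize(im[170:222,183:235],None,fx=4,fy=4,interpolation=cv2.INTER_CUBIC); o[392:,:208]=a
cv2.imwrite('pics/crop0.png',o)
c=load('top0')
# cover mask: bright low-sat
hsv=cv2.cvtColor(im,cv2.COLOR_BGR2HSV); m=((hsv[:,:,2]>190)&(hsv[:,:,1]<40)).astype(np.uint8)
m[:, :180]=0;m[:,240:]=0;m[:165]=0;m[225:]=0
q=cv2.morphologyEx(m,cv2.MORPH_CLOSE,np.ones((5,5)));cs=max(cv2.findContours(q,0,2)[0],key=cv2.contourArea)
q=cv2.morphologyEx(q,cv2.MORPH_OPEN,np.ones((13,13)))
cc=max(cv2.findContours(q,0,2)[0],key=cv2.contourArea)
P=np.array([plane(c,*p[0],10)[:2] for p in cc],np.float32); print('plate',cv2.minAreaRect(P))
P=np.array([plane(c,*p[0],10)[:2] for p in cs],np.float32); print('all',cv2.minAreaRect(P), P[P[:,0].argmin()])
```

```text
plate ((505.0343933105469, 343.1441345214844), (114.04804229736328, 127.16411590576172), 1.5709879398345947)
all ((486.4853820800781, 347.90753173828125), (129.76564025878906, 149.59197998046875), 76.2192153930664) [413.27878 363.42645]
```

View pics/crop0.png

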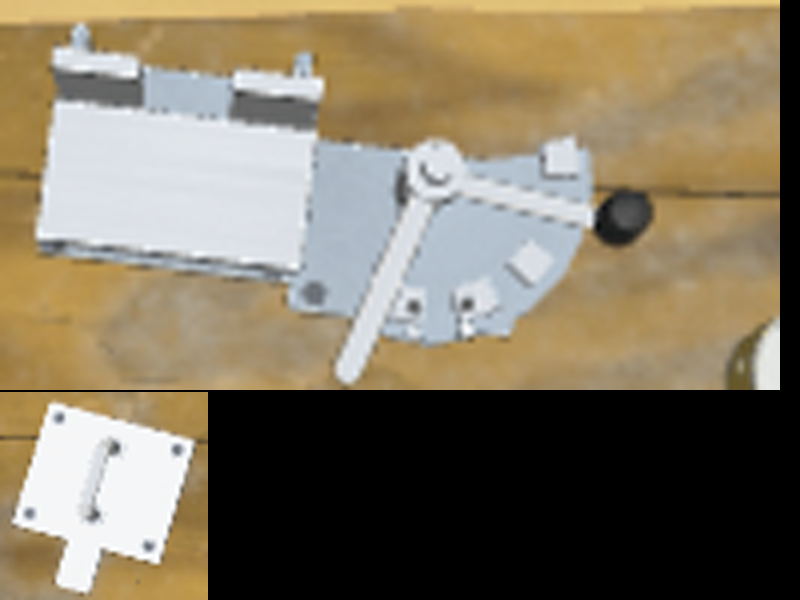

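The crop shows the plate's four corners, handle and tongue clearly, plus the bed, the fence cheeks and the lever (knob towards −y). I'll compute the poses from these corners.

```bash
python3 - <<'E'
from h import *
np.set_printoptions(precision=1,suppress=True)
c=load('top0')
f=lambda l,s,ou,ov,oy,z:np.array([plane(c,(u+.5)/s-.5+ou,(v-oy+.5)/s-.5+ov,z) for u,v in l])
k=f([(50,403),(194,438),(158,563),(12,525)],4,183,170,392,10); t=f([(57,585),(90,594)],4,183,170,392,10).mean(0)
print(k,'centre',k.mean(0),'sides',[np.linalg.norm(k[i]-k[i-1]) for i in range(4)],'tongue end',t)
d=k.mean(0)-t; print('cover yaw',np.arctan2(d[1],d[0]),np.linalg.norm(d))
h=f([(112,440),(92,518)],4,183,170,392,42);print('handle ends',h,h.mean(0))
b=f([(57,100),(318,130),(303,265),(38,242)],6,280,155,0,35)
print(b,'sides',[np.linalg.norm(b[i]-b[i-1]) for i in range(4)])
y=b[0]-b[1]+b[3]-b[2]; yaw=np.arctan2(-y[0],y[1]); print('fix yaw',yaw)
x=np.array([np.cos(yaw),np.sin(yaw),0]);Y=np.array([-x[1],x[0],0])
F=b.mean(0)-10*x; print('fix origin',F)
p=f([(436,162)],6,280,155,0,85)[0];kn=f([(632,212)],6,280,155,0,112)[0]
print('post',p,(p-F)@x,(p-F)@Y); print('pred',F+26*x-140*Y)
P=F+26*x-140*Y; 
for Q in(p,P): v=kn-Q; v[2]=0; print('knob',kn,np.linalg.norm(v),'q',3*np.pi/2-(np.arctan2(v@Y,v@x)%(2*np.pi)))
for u,v,n in((415,217,'tin'),(441,177,'tape'),(426,243,'sp')): print(n,plane(c,u,v,0))
E
python3 -m creep '[{"tx":0,"hand":1}]'
```

```text
[[573.4 392.9  10. ]
 [546.3 267.6  10. ]
 [437.8 292.9  10. ]
 [466.9 419.   10. ]] centre [506.1 343.1  10. ] sides [np.float64(109.60044787819746), np.float64(128.20366020977116), np.float64(111.39224027572624), np.float64(129.43618573676008)] tongue end [413.3 363.4  10. ]
cover yaw -0.21536300811718764 95.01814548081917
handle ends [[537.5 330.8  42. ]
 [471.1 343.8  42. ]] [504.3 337.3  42. ]
[[581.6  68.7  35. ]
 [568.5 -79.2  35. ]
 [491.4 -72.4  35. ]
 [500.4  76.6  35. ]] sides [np.float64(81.62651126511568), np.float64(148.44276703904225), np.float64(77.3835664257397), np.float64(149.28692027991823)]
fix yaw -0.07398655917954754
fix origin [525.5  -0.8  35. ]
post [ 543.7 -141.7   85. ] 28.513414606215346 -139.0790724104815
pred [ 541.1 -142.4   35. ]
knob [ 514.9 -244.6  112. ] 106.86066256101337 q 0.1980274426824531
knob [ 514.9 -244.6  112. ] 105.48796469860707 q 0.17638238787734117
tin [ 440.8 -367.     0. ]
tape [ 582.7 -458.     0. ]
sp [ 352.8 -404.4    0. ]invalid input at $[0]: expected keys hand, tx, ty, tz, spin
```

```bash
cat >> h.py <<'E'
def go(x,y,z,yaw):
    "remaining shift in tool axes (mm) and spin (deg), for a vertical tool"
    o=get_obs(); r=o['tcp_rot']; w=r[2] if abs(r[0])>1 else r[2]
    d=np.array([x,y,z])-o['tool_pos']; s=-np.degrees((yaw-w+np.pi/2)%np.pi-np.pi/2)
    print('at',o['tool_pos'].round(1),'yaw',round(w,3),'F',o['contact_force'].round(1),'w',round(o['grip_width'],1),'t',o['time'])
    c_=np.cos(w);s_=np.sin(w); print('tx %.1f ty %.1f tz %.1f spin %.1f'%(d[0]*c_+d[1]*s_, d[0]*s_-d[1]*c_, -d[2], s))
E
python3 -m creep '[{"hand":1,"tx":0.05,"ty":0,"tz":0,"spin":10.7},{"hand":1,"tx":0.06,"ty":-0.02,"tz":0,"spin":10.7},{"hand":1,"tx":0.06,"ty":-0.02,"tz":0,"spin":10.7},{"hand":1,"tx":0.05,"ty":-0.04,"tz":0,"spin":2.3}]'
python3 -c "from h import *; go(505.5,340,150,-.218)"
```

```text
time: 0.6
tool_pos: [398.4, -389.2, 240.4]
tcp_rot: [3.142, 0.0, -0.18]
contact_force: [1.0, -0.3, 0.2]
grip_width: 91.8
finger_force: 0.0
at [ 398.4 -389.2  240.4] yaw -0.18 F [ 1.  -0.3  0.2] w 91.8 t 0.6
tx -25.3 ty -736.6 tz 90.4 spin 2.2
```

```bash
python3 -m creep '[{"hand":1,"tx":0,"ty":-0.057,"tz":0,"spin":0},{"hand":1,"tx":0,"ty":-0.06,"tz":0,"spin":0},{"hand":1,"tx":0,"ty":-0.06,"tz":0,"spin":0},{"hand":1,"tx":0,"ty":-0.06,"tz":0,"spin":0},{"hand":1,"tx":0,"ty":-0.06,"tz":0,"spin":0}]' | head -2
python3 -m creep '[{"hand":1,"tx":0,"ty":-0.06,"tz":0,"spin":0},{"hand":1,"tx":0,"ty":-0.06,"tz":0,"spin":0},{"hand":1,"tx":0,"ty":-0.06,"tz":0,"spin":0},{"hand":1,"tx":0,"ty":-0.06,"tz":0,"spin":0},{"hand":1,"tx":0,"ty":-0.06,"tz":0,"spin":0}]' | head -3
python3 -c "from h import *; go(505.5,340,150,-.218)"
```

```text
time: 1.23
tool_pos: [449.0, -95.4, 240.6]
time: 1.85
tool_pos: [501.7, 200.0, 240.4]
tcp_rot: [3.141, 0.0, -0.176]
at [501.7 200.  240.4] yaw -0.176 F [ 0.7 -0.4 -0. ] w 91.6 t 1.85
tx -20.9 ty -138.5 tz 90.4 spin 2.4
```

```bash
python3 -m creep '[{"hand":1,"tx":-0.006,"ty":-0.045,"tz":0.02,"spin":2.4},{"hand":1,"tx":-0.01,"ty":-0.05,"tz":0.03,"spin":0},{"hand":1,"tx":-0.005,"ty":-0.043,"tz":0.03,"spin":0},{"hand":1,"tx":0,"ty":0,"tz":0,"spin":0}]' | head -3
python3 - <<'E'
from h import *
go(505.5,340,44,-.218)
c=cap('wrist','w1')
for X in([505.5,340,50],[506,343,10]): print(proj(c,X))
E
```

```text
time: 2.35
tool_pos: [507.2, 339.3, 156.9]
tcp_rot: [3.138, 0.005, -0.215]
at [507.2 339.3 156.9] yaw -0.215 F [ 0.1 -0.4  0.6] w 91.8 t 2.35
tx -1.8 ty -0.3 tz 112.9 spin 0.2
[317.75007898 204.00014367]
[314.69973764 190.95736076]
```

View pics/w1.png

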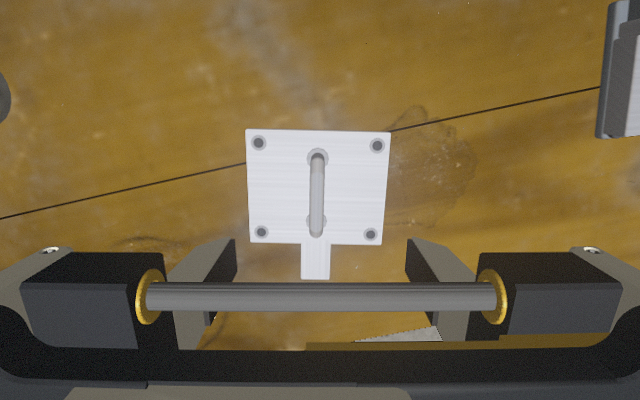

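The wrist view shows the plate corners at (246,129), (390,131), (382,244) and (248,243). The bar runs from (318,157) to (316,236), so the aim is close.

Run:
```python
from h import *
np.set_printoptions(precision=1,suppress=True)
c=load('w1')
k=np.array([plane(c,u,v,10) for u,v in((246,129),(390,131),(382,244),(248,243))]);print(k,k.mean(0))
x=k[0]+k[1]-k[2]-k[3];print(np.arctan2(x[1],x[0]));y=k[0]-k[1]+k[3]-k[2];print(np.arctan2(-y[0],y[1]))
h=np.array([plane(c,u,v,46) for u,v in((318,157),(316,236))]);print(h,h.mean(0))
go(505.5,341,49-1,-.218)
```

```text
[[574.6 390.   10. ]
 [545.7 265.7  10. ]
 [438.8 289.9  10. ]
 [468.1 418.8  10. ]] [506.8 341.1  10. ]
-0.24382461614832165
-0.226185865324895
[[542.5 331.7  46. ]
 [476.4 348.   46. ]] [509.5 339.8  46. ]
at [508.2 338.  158.8] yaw -0.216 F [-0.5 -0.5  0.3] w 92.1 t 2.4
tx -3.3 ty -2.3 tz 110.8 spin 0.1
```

```bash
python3 -m creep '[{"hand":1,"tx":-0.001,"ty":-0.002,"tz":0.03,"spin":0.6},{"hand":1,"tx":-0.001,"ty":0,"tz":0.04,"spin":0},{"hand":1,"tx":0,"ty":0,"tz":0.03,"spin":0},{"hand":1,"tx":0,"ty":0,"tz":0.02,"spin":0},{"hand":1,"tx":0,"ty":0,"tz":0,"spin":0}]' 
python3 -m creep '[{"hand":0,"tx":0,"ty":0,"tz":0,"spin":0},{"hand":0,"tx":0,"ty":0,"tz":0,"spin":0},{"hand":0,"tx":0,"ty":0,"tz":0,"spin":0},{"hand":0,"tx":0,"ty":0,"tz":0,"spin":0},{"hand":0,"tx":0,"ty":0,"tz":0,"spin":0}]'
```

```text
time: 3.02
tool_pos: [507.6, 338.3, 40.3]
tcp_rot: [3.14, 0.001, -0.23]
contact_force: [0.4, -0.2, -0.2]
grip_width: 91.9
finger_force: 0.0
time: 3.65
tool_pos: [507.8, 339.8, 40.8]
tcp_rot: [3.142, -0.0, -0.229]
contact_force: [-1.1, -0.7, -0.4]
grip_width: 46.2
finger_force: 0.0
```

```bash
python3 -m creep '[{"hand":0,"tx":0,"ty":0,"tz":0,"spin":0},{"hand":0,"tx":0,"ty":0,"tz":0,"spin":0},{"hand":0,"tx":0,"ty":0,"tz":0,"spin":0},{"hand":0,"tx":0,"ty":0,"tz":0,"spin":0},{"hand":0,"tx":0,"ty":0,"tz":0,"spin":0}]'
python3 -m creep '[{"hand":0,"tx":0,"ty":0,"tz":0,"spin":0},{"hand":0,"tx":0,"ty":0,"tz":-0.02,"spin":0},{"hand":0,"tx":0,"ty":0,"tz":-0.05,"spin":0},{"hand":0,"tx":0,"ty":0,"tz":-0.05,"spin":0},{"hand":0,"tx":0,"ty":0,"tz":0,"spin":0}]'
python3 - <<'E'
from h import *
go(520,0,160,-.074)
E
```

```text
time: 4.28
tool_pos: [507.9, 340.0, 40.7]
tcp_rot: [-3.141, -0.0, -0.229]
contact_force: [0.9, 1.1, -0.8]
grip_width: 10.8
finger_force: 30.0
time: 4.9
tool_pos: [509.5, 340.5, 164.4]
tcp_rot: [-3.137, -0.006, -0.229]
contact_force: [1.4, 0.5, -4.8]
grip_width: 10.8
finger_force: 30.0
at [509.5 340.5 164.4] yaw -0.229 F [ 1.4  0.5 -4.8] w 10.8 t 4.9
tx 87.4 ty 329.2 tz 4.4 spin -8.9
```

```bash
python3 -m creep '[{"hand":0,"tx":0,"ty":0,"tz":-0.005,"spin":-8.9},{"hand":0,"tx":0,"ty":0.04,"tz":0,"spin":0},{"hand":0,"tx":0,"ty":0.06,"tz":0,"spin":0},{"hand":0,"tx":0,"ty":0.06,"tz":0,"spin":0},{"hand":0,"tx":0,"ty":0.06,"tz":0,"spin":0}]' |head -3
python3 -m creep '[{"hand":0,"tx":0,"ty":0.055,"tz":0,"spin":0},{"hand":0,"tx":0,"ty":0.045,"tz":0,"spin":0},{"hand":0,"tx":0,"ty":0.021,"tz":0,"spin":0},{"hand":0,"tx":0,"ty":0,"tz":0,"spin":0}]'
python3 - <<'E'
from h import *
go(520,0,160,-.074)
cap('wrist','w2');cap('top','t2')
im=np.zeros((600,800,3),np.uint8); im[:400,:640]=cv2.imread('pics/w2.png')
t=cv2.imread('pics/t2.png')[160:210,270:410]; im[400:,:560]=cv2.resize(t,(560,200),interpolation=cv2.INTER_CUBIC); cv2.imwrite('pics/v2.png',im)
E
```

```text
time: 5.52
tool_pos: [489.8, 118.4, 163.5]
tcp_rot: [3.14, 0.004, -0.073]
time: 6.02
tool_pos: [481.3, -1.6, 163.9]
tcp_rot: [3.142, 0.004, -0.076]
contact_force: [-0.3, 1.0, -5.0]
grip_width: 11.1
finger_force: 30.0
at [481.3  -1.6 163.9] yaw -0.076 F [-0.3  1.  -5. ] w 11.1 t 6.025
tx 38.5 ty -4.5 tz 3.9 spin -0.1
```

View pics/v2.png

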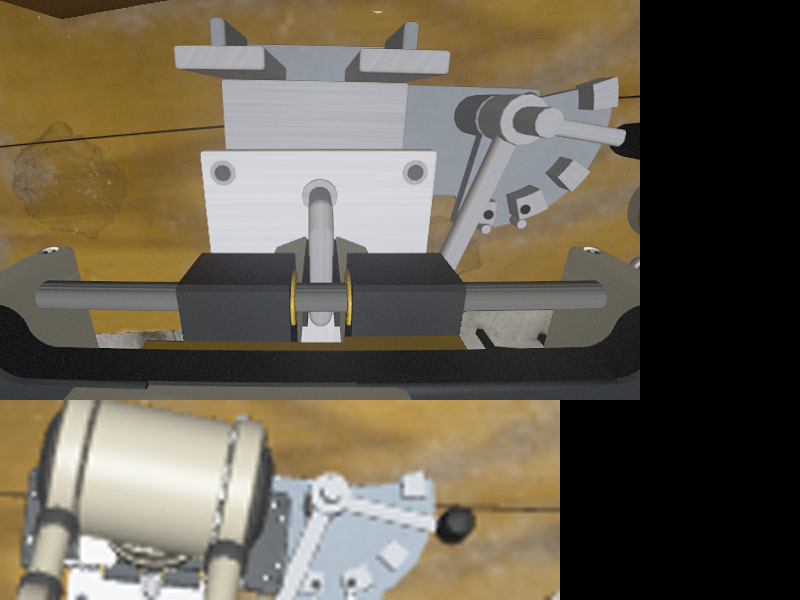

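The wrist view shows the cheek front-top corners at (177,69), (265,68), (362,72) and (449,73), the bed's far corners at (222,80) and (407,84), and the cover's far corners at (202,151) and (437,151).

Run:
```python
from h import *
np.set_printoptions(precision=1,suppress=True)
c=load('w2')
f=lambda l,z:np.array([plane(c,u,v,z) for u,v in l])
q=f([(177,69),(265,68),(362,72),(449,73)],125);print(q);v=q[0]-q[3];print('yaw',np.arctan2(-v[0],v[1]),np.linalg.norm(v),'mid',q.mean(0))
b=f([(222,80),(407,84)],35);v=b[0]-b[1];print(b,np.arctan2(-v[0],v[1]),np.linalg.norm(v),b.mean(0))
e=f([(202,151),(437,151)],133);v=e[0]-e[1];print(e,np.arctan2(-v[0],v[1]),np.linalg.norm(v),e.mean(0))
```

```text
[[582.3  66.  125. ]
 [578.8  19.  125. ]
 [572.9 -32.1 125. ]
 [569.2 -78.6 125. ]]
yaw -0.09031661052576465 145.1267008082612 mid [575.8  -6.4 125. ]
[[581.9  68.2  35. ]
 [567.6 -79.1  35. ]] -0.09681850602849562 148.03459518134366 [574.8  -5.4  35. ]
[[538.9  57.3 133. ]
 [529.1 -70.3 133. ]] -0.07593946287277442 127.9669447327831 [534.   -6.5 133. ]
```

```bash
python3 -m creep '[{"hand":0,"tx":0.01,"ty":-0.0025,"tz":0.02,"spin":1},{"hand":0,"tx":0.015,"ty":-0.003,"tz":0.03,"spin":0},{"hand":0,"tx":0.007,"ty":0,"tz":0.02,"spin":0},{"hand":0,"tx":0,"ty":0,"tz":0.01,"spin":0},{"hand":0,"tx":0,"ty":0,"tz":0,"spin":0}]'
python3 - <<'E'
from h import *
np.set_printoptions(precision=1,suppress=True)
o=get_obs();p=o['tool_pos'];w=o['tcp_rot'][2]
x=np.array([np.cos(w),np.sin(w)]);print('edge est',p[:2]+53*x,'goal 571.3 -5.5', 'dz',p[2]-75.7)
E
```

```text
time: 6.75
tool_pos: [514.2, 3.2, 85.0]
tcp_rot: [-3.142, 0.002, -0.09]
contact_force: [0.2, 1.0, -4.5]
grip_width: 11.0
finger_force: 30.0
edge est [566.9  -1.5] goal 571.3 -5.5 dz 9.254264961038487
```

```bash
python3 -m creep '[{"hand":0,"tx":0.005,"ty":0.003,"tz":0.004,"spin":0},{"hand":0,"tx":0,"ty":0,"tz":0.003,"spin":0},{"hand":0,"tx":0,"ty":0,"tz":0.002,"spin":0},{"hand":0,"tx":0,"ty":0,"tz":0.001,"spin":0},{"hand":0,"tx":0,"ty":0,"tz":0,"spin":0}]'
```

```text
time: 7.38
tool_pos: [519.9, -0.9, 76.0]
tcp_rot: [3.142, -0.001, -0.091]
contact_force: [1.2, 0.3, -2.5]
grip_width: 10.8
finger_force: 30.0
```

Run:
```python
from h import *
w=cap('wrist','w3');s=cap('side','s3')
im=np.zeros((600,800,3),np.uint8); im[:400,:640]=cv2.imread('pics/w3.png')
t=cv2.imread('pics/s3.png')[170:270,240:440]; im[400:,:400]=cv2.resize(t,(400,200),interpolation=cv2.INTER_CUBIC); cv2.imwrite('pics/v3.png',im)
```

```text
(no output)
```

View pics/v3.png

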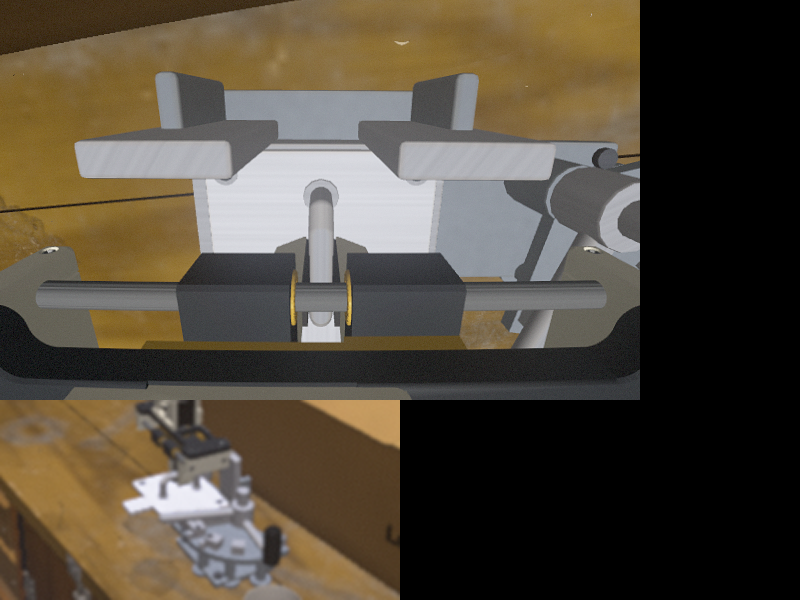

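The cover sits between the cheeks a few mm short of the fence, with its weight partly on the bed. I'll release it.

```bash
python3 -m creep '[{"hand":0,"tx":0,"ty":0,"tz":0.001,"spin":0},{"hand":0.75,"tx":0,"ty":0,"tz":0,"spin":0},{"hand":0.75,"tx":0,"ty":0,"tz":0,"spin":0},{"hand":0.75,"tx":0,"ty":0,"tz":0,"spin":0},{"hand":0.75,"tx":0,"ty":0,"tz":0,"spin":0}]'
python3 -m creep '[{"hand":0.75,"tx":0,"ty":0,"tz":0,"spin":0},{"hand":0.75,"tx":0,"ty":0,"tz":0,"spin":0},{"hand":0.75,"tx":0,"ty":0,"tz":-0.02,"spin":0},{"hand":0.75,"tx":0,"ty":0,"tz":-0.04,"spin":0},{"hand":0.75,"tx":0,"ty":0,"tz":-0.02,"spin":0}]'
python3 -m creep '[{"hand":0.75,"tx":-0.03,"ty":0,"tz":0,"spin":0},{"hand":0.75,"tx":-0.05,"ty":0,"tz":0,"spin":0},{"hand":0.75,"tx":-0.004,"ty":0,"tz":0,"spin":0},{"hand":0.75,"tx":0,"ty":0,"tz":0,"spin":0}]'
python3 - <<'E'
from h import *
cap('wrist','w4');go(0,0,0,-.093)
E
```

```text
time: 8.1
tool_pos: [519.8, -1.0, 74.7]
tcp_rot: [3.141, -0.0, -0.091]
contact_force: [-0.7, 0.0, -0.3]
grip_width: 46.4
finger_force: 0.0
time: 8.72
tool_pos: [520.5, -1.1, 156.6]
tcp_rot: [3.141, -0.003, -0.091]
contact_force: [0.4, -0.2, 0.1]
grip_width: 68.9
finger_force: 0.0
time: 9.22
tool_pos: [436.9, 6.5, 155.2]
tcp_rot: [3.141, -0.002, -0.091]
contact_force: [0.1, -0.3, 0.8]
grip_width: 68.4
finger_force: 0.0
at [437.4   6.4 155.2] yaw -0.091 F [-0.4 -0.5 -0.3] w 68.8 t 9.275
tx -435.0 ty 46.2 tz 155.2 spin 0.1
```

View pics/w4.png

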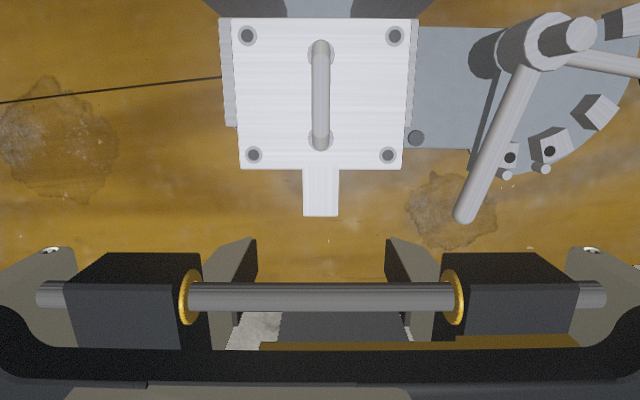

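The cover lies flat and square, with the tongue end at (304–338,216) and the plate's near corners at (238,169) and (403,169).

Run:
```python
from h import *
np.set_printoptions(precision=1,suppress=True)
c=load('w4')
k=np.array([plane(c,u,v,45) for u,v in((220,17),(418,19),(403,169),(238,169))]);print(k,k.mean(0))
y=k[0]-k[1]+k[3]-k[2];w=np.arctan2(-y[0],y[1]);print(w)
t=np.array([plane(c,u,v,45) for u,v in((304,216),(338,216))]);print(t,t.mean(0))
x=np.array([np.cos(w),np.sin(w),0]); g=t.mean(0)+13*x; g2=k.mean(0)-82*x;print(g,g2); g=(g+g2)/2
print('foot gap',(np.array([575.3,-5.9])-(k.mean(0)+55*x)[:2]))
go(g[0],g[1],37,w)
```

```text
[[580.   63.9  45. ]
 [566.  -76.5  45. ]
 [457.8 -63.4  45. ]
 [469.8  68.6  45. ]] [518.4  -1.9  45. ]
-0.09536033307800466
[[425.2  20.   45. ]
 [422.6  -8.4  45. ]] [423.9   5.8  45. ]
[436.9   4.6  45. ] [436.8   6.   45. ]
foot gap [2.2 1.2]
at [437.4   6.4 155.2] yaw -0.091 F [-0.4 -0.5 -0.3] w 68.8 t 9.275
tx -0.5 ty 1.2 tz 118.2 spin 0.2
```

```bash
python3 -m creep '[{"hand":0.75,"tx":0,"ty":0.001,"tz":0.03,"spin":0.2},{"hand":0.75,"tx":0,"ty":0,"tz":0.05,"spin":0},{"hand":0.75,"tx":0,"ty":0,"tz":0.028,"spin":0},{"hand":0.75,"tx":0,"ty":0,"tz":0.01,"spin":0},{"hand":0.75,"tx":0,"ty":0,"tz":0,"spin":0}]'
python3 -m creep '[{"hand":0,"tx":0,"ty":0,"tz":0,"spin":0},{"hand":0,"tx":0,"ty":0,"tz":0,"spin":0},{"hand":0,"tx":0,"ty":0,"tz":0,"spin":0},{"hand":0,"tx":0,"ty":0,"tz":0,"spin":0},{"hand":0,"tx":0,"ty":0,"tz":0,"spin":0}]'
python3 -m creep '[{"hand":0,"tx":0,"ty":0,"tz":0,"spin":0},{"hand":0,"tx":0,"ty":0,"tz":0,"spin":0}]'
```

```text
time: 9.9
tool_pos: [436.8, 5.5, 36.6]
tcp_rot: [3.142, 0.0, -0.094]
contact_force: [-0.1, 0.5, 0.3]
grip_width: 69.1
finger_force: 0.0
time: 10.52
tool_pos: [436.1, 5.7, 36.9]
tcp_rot: [3.142, -0.0, -0.094]
contact_force: [0.1, 0.2, 1.1]
grip_width: 29.3
finger_force: 30.0
time: 10.78
tool_pos: [436.1, 5.7, 36.8]
tcp_rot: [3.142, -0.0, -0.094]
contact_force: [-0.2, 0.6, 2.5]
grip_width: 29.5
finger_force: 30.0
```

```bash
python3 -m creep '[{"hand":0,"tx":0.0009,"ty":0,"tz":-0.0178,"spin":0},{"hand":0,"tx":0.0033,"ty":0,"tz":-0.0174,"spin":0},{"hand":0,"tx":0.0054,"ty":0,"tz":-0.0167,"spin":0},{"hand":0,"tx":0.0078,"ty":0,"tz":-0.0157,"spin":0},{"hand":0,"tx":0,"ty":0,"tz":0,"spin":0}]'
```

```text
time: 11.4
tool_pos: [453.9, 3.9, 104.6]
tcp_rot: [3.141, -0.001, -0.095]
contact_force: [1.0, 0.3, -3.2]
grip_width: 29.7
finger_force: 30.0
```

```bash
python3 -m creep '[{"hand":0,"tx":0.0097,"ty":0,"tz":-0.0144,"spin":0},{"hand":0,"tx":0.0116,"ty":0,"tz":-0.0128,"spin":0},{"hand":0,"tx":0.0133,"ty":0,"tz":-0.0112,"spin":0},{"hand":0,"tx":0.0148,"ty":0,"tz":-0.0091,"spin":0},{"hand":0,"tx":0,"ty":0,"tz":0,"spin":0}]'
python3 -m creep '[{"hand":0,"tx":0.016,"ty":0,"tz":-0.0072,"spin":0},{"hand":0,"tx":0.0168,"ty":0,"tz":-0.0048,"spin":0},{"hand":0,"tx":0.012,"ty":0,"tz":-0.002,"spin":0},{"hand":0,"tx":0,"ty":0,"tz":0,"spin":0}]'
python3 - <<'E'
from h import *
cap('side','s5');cap('wrist','w5')
im=np.zeros((600,800,3),np.uint8); im[:400,:640]=cv2.imread('pics/w5.png')
t=cv2.imread('pics/s5.png')[170:270,240:440]; im[400:,:400]=cv2.resize(t,(400,200),interpolation=cv2.INTER_CUBIC); cv2.imwrite('pics/v5.png',im)
E
```

```text
time: 12.02
tool_pos: [501.6, -0.5, 151.3]
tcp_rot: [-3.142, 0.003, -0.094]
contact_force: [-4.8, 0.9, 6.2]
grip_width: 29.7
finger_force: 30.0
time: 12.52
tool_pos: [547.2, -4.9, 165.9]
tcp_rot: [3.142, -0.0, -0.095]
contact_force: [-2.1, 0.0, 8.9]
grip_width: 29.6
finger_force: 30.0
```

View pics/v5.png

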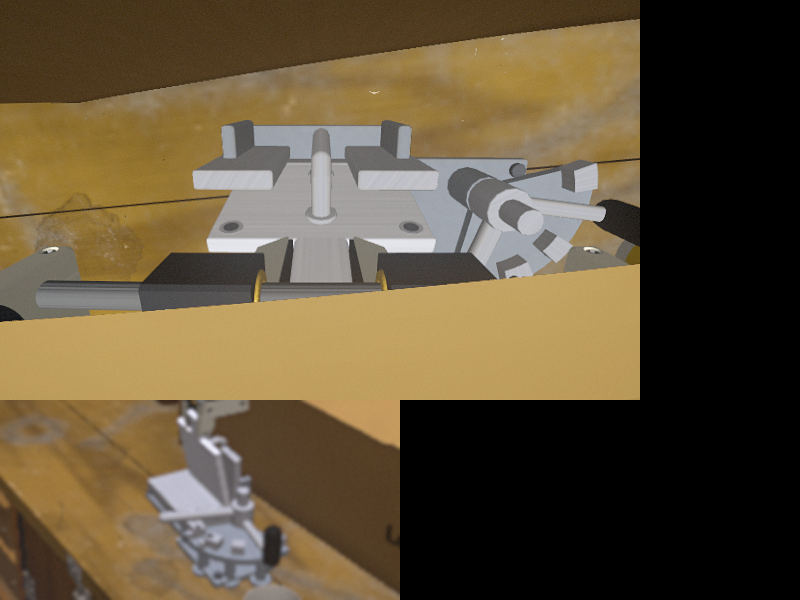

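The side crop shows the cover nearly upright, with the handle through the gap. The box's front wall is close behind the gripper, so I'll check its clearance first.

Run:
```python
from h import *
np.set_printoptions(precision=1,suppress=True)
c=load('top0')
for u in(250,330,400):print([plane(c,u,v,z) for v,z in((157,0),(156,200),(129,200),(129,120))])
w=load('w5'); print('cam',-w['R'].T@w['t'], w['R'][2])
for u,v in((0,322),(320,292),(640,264)): print(ray(w,u,v)[1])
s=load('s5')
print(plane(s,370,225,0))
o=get_obs();print(o['tau'],o['contact_force'],o['moment'],o['joint_positions'])
# where box wall x=~ in side: wall top at u=365,v=140
o_,d=ray(s,450,185);print([o_+d*(x-o_[0])/d[0] for x in(620,650,680)])
```

```text
[array([634.7, 208. ,   0. ]), array([594.4, 180.7, 200. ]), array([678.7, 184.5, 200. ]), array([701.2, 195.7, 120. ])]
[array([642.6, -70.4,   0. ]), array([601.3, -62.3, 200. ]), array([685.8, -60.5, 200. ]), array([708.7, -63.6, 120. ])]
[array([ 649.6, -314.9,    0. ]), array([ 607.4, -275.7,  200. ]), array([ 692.1, -275.6,  200. ]), array([ 715.4, -291.3,  120. ])]
cam [625.2 -13.7 310.6] [-0.3  0.  -1. ]
[-0.6  1.1 -0.8]
[-0.6  0.1 -0.9]
[-0.6 -1.  -0.9]
[644.5 -57.9   0. ]
[ -0.2 -43.  -21.3  -0.   -0.7  -0. ] [-1.3  0.6  7.5] [ 0.1  0.4 -0. ] [-0.1  0.5  1.6 -0.   1.1  1.5]
[array([ 620. , -389.1,  304.8]), array([ 650. , -363. ,  284.7]), array([ 680. , -337. ,  264.7])]
```

Run:
```python
from h import *
np.set_printoptions(precision=0,suppress=True)
s=load('s5');t=load('top0')
for h in range(0,360,40):
    a=proj(s,[650,-250,h]);b=proj(t,[650,-250,h])
    print(h,a,s['color'][int(a[1]),int(a[0])],b,t['color'][int(b[1]),int(b[0])])
w=load('w5');print(w['color'][350,320],t['color'][145,320])
for z in(250,300): print(plane(w,320,292,z))
for x in (560,570,580,584,590,597,600,610):print(x,proj(w,[x,-8,219])) if x<620 else 0
```

```text
0 [410. 254.] [157 122  71] [381. 156.] [221 188 118]
40 [411. 243.] [75 55 35] [383. 154.] [224 193 121]
80 [412. 232.] [84 62 39] [385. 151.] [224 193 121]
120 [414. 220.] [83 60 37] [387. 148.] [226 195 123]
160 [415. 208.] [83 62 37] [389. 145.] [226 196 123]
200 [416. 196.] [86 64 37] [392. 142.] [226 197 123]
240 [418. 183.] [158 123  78] [394. 139.] [225 194 123]
280 [419. 170.] [195 153  93] [397. 135.] [225 193 122]
320 [421. 156.] [192 149  92] [399. 131.] [225 194 123]
[194 163  99] [224 194 121]
[586. -10. 250.]
[618. -13. 300.]
560 [322. 309.]
570 [319. 282.]
580 [316. 254.]
584 [315. 242.]
590 [313. 224.]
597 [310. 202.]
600 [309. 193.]
610 [306. 159.]
```

Run:
```python
from h import *
np.set_printoptions(precision=0,suppress=True)
s=load('s5');t=load('top0')
for u in (400,520):
  for v0 in (129,156):
    for z in range(200,360,15):
        X=plane(t,u,v0,z);a=proj(s,X)
        print(u,v0,X,a,s['color'][int(a[1]),int(a[0])]) if 0<=a[0]<640 else 0
```

```text
400 129 [ 692. -276.  200.] [434. 196.] [86 64 39]
400 129 [ 688. -273.  215.] [433. 191.] [187 145  90]
400 129 [ 683. -270.  230.] [432. 186.] [194 151  94]
400 129 [ 679. -267.  245.] [430. 181.] [196 153  94]
400 129 [ 675. -264.  260.] [429. 176.] [198 154  96]
400 129 [ 670. -261.  275.] [428. 171.] [198 155  96]
400 129 [ 666. -258.  290.] [426. 166.] [196 153  94]
400 129 [ 662. -255.  305.] [425. 161.] [196 152  94]
400 129 [ 657. -252.  320.] [424. 156.] [174 134  83]
400 129 [ 653. -249.  335.] [422. 151.] [83 62 37]
400 129 [ 648. -246.  350.] [421. 146.] [84 61 37]
400 156 [ 607. -276.  200.] [411. 204.] [84 62 38]
400 156 [ 604. -273.  215.] [410. 199.] [83 61 38]
400 156 [ 601. -270.  230.] [409. 194.] [84 62 36]
400 156 [ 597. -267.  245.] [407. 189.] [83 61 36]
400 156 [ 594. -264.  260.] [406. 184.] [84 61 39]
400 156 [ 590. -261.  275.] [405. 178.] [88 66 42]
400 156 [ 587. -258.  290.] [404. 173.] [194 151  94]
400 156 [ 583. -255.  305.] [402. 168.] [194 152  93]
400 156 [ 580. -252.  320.] [401. 163.] [192 149  92]
400 156 [ 576. -249.  335.] [400. 157.] [188 14
[... 521 characters left out ...]
5. 211.] [199 157  98]
520 129 [ 663. -584.  335.] [532. 204.] [84 62 37]
520 129 [ 659. -577.  350.] [530. 197.] [83 60 35]
520 156 [ 618. -645.  200.] [528. 276.] [81 59 33]
520 156 [ 615. -638.  215.] [526. 269.] [80 57 32]
520 156 [ 611. -631.  230.] [524. 262.] [83 60 36]
520 156 [ 608. -624.  245.] [522. 256.] [80 59 32]
520 156 [ 604. -617.  260.] [519. 249.] [84 63 38]
520 156 [ 600. -610.  275.] [517. 242.] [84 63 37]
520 156 [ 597. -603.  290.] [515. 235.] [200 156  98]
520 156 [ 593. -596.  305.] [512. 228.] [206 162 101]
520 156 [ 590. -589.  320.] [510. 220.] [203 161  99]
520 156 [ 586. -582.  335.] [508. 213.] [202 158  98]
520 156 [ 583. -575.  350.] [505. 206.] [202 158  99]
```

Run:
```python
from h import *
np.set_printoptions(precision=1,suppress=True)
s=load('s5');t=load('top0');w=load('w5')
for u in(300,320,400,520): print(u,[tuple(t['color'][v,u]) for v in range(152,162)])
for u in (400,420,520): print(u,[(v,s['color'][v,u][0]) for v in range(165,265,4)])
for X in([584,-8,283],[588,-8,253],[607,-8,282]): print(proj(w,X),proj(t,X),proj(s,X))
# triangulate along edge: intersect top plane of edge (2 rays) with side/wrist rays
def pl(c,a,b):
    o,d=ray(c,*a);_,e=ray(c,*b);n=np.cross(d,e);n/=np.linalg.norm(n);return n,n@o
nw,dw=pl(w,(0,322),(640,264)); nt,dt=pl(t,(300,157.5),(520,154.5))
for y in(-260,-60,0,60):
    A=np.array([nw,nt,[0,1,0]]);print(y,np.linalg.solve(A,[dw,dt,y]))
```

```text
300 [(np.uint8(225), np.uint8(194), np.uint8(123)), (np.uint8(226), np.uint8(196), np.uint8(125)), (np.uint8(225), np.uint8(193), np.uint8(122)), (np.uint8(225), np.uint8(194), np.uint8(123)), (np.uint8(225), np.uint8(195), np.uint8(124)), (np.uint8(222), np.uint8(191), np.uint8(122)), (np.uint8(160), np.uint8(137), np.uint8(95)), (np.uint8(160), np.uint8(135), np.uint8(91)), (np.uint8(156), np.uint8(128), np.uint8(78)), (np.uint8(157), np.uint8(128), np.uint8(71))]
320 [(np.uint8(223), np.uint8(191), np.uint8(121)), (np.uint8(222), np.uint8(191), np.uint8(121)), (np.uint8(223), np.uint8(191), np.uint8(121)), (np.uint8(222), np.uint8(191), np.uint8(120)), (np.uint8(223), np.uint8(191), np.uint8(121)), (np.uint8(216), np.uint8(180), np.uint8(114)), (np.uint8(152), np.uint8(124), np.uint8(77)), (np.uint8(160), np.uint8(130), np.uint8(78)), (np.uint8(168), np.uint8(136), np.uint8(78)), (np.uint8(169), np.uint8(135), np.uint8(76))]
400 [(np.uint8(229), np.uint8(201), np.uint8(126)), (np.uint8(228), np.uint8(201), np.uint8(125)), (np.uint8(228), np.uint8(200), np.uint8(126)), (np.uint8(22
[... 1917 characters left out ...]
81)), (177, np.uint8(81)), (181, np.uint8(82)), (185, np.uint8(82)), (189, np.uint8(85)), (193, np.uint8(83)), (197, np.uint8(83)), (201, np.uint8(123)), (205, np.uint8(204)), (209, np.uint8(205)), (213, np.uint8(203)), (217, np.uint8(203)), (221, np.uint8(202)), (225, np.uint8(201)), (229, np.uint8(203)), (233, np.uint8(203)), (237, np.uint8(204)), (241, np.uint8(86)), (245, np.uint8(84)), (249, np.uint8(83)), (253, np.uint8(84)), (257, np.uint8(83)), (261, np.uint8(82))]
[305.6 460.1] [312.2 155. ] [348.6 144.1]
[309.8 293.7] [312.2 156. ] [349.4 153. ]
[281.4 293.8] [312.4 147.3] [354.8 142.9]
-260 [ 593.5 -260.   258.7]
-60 [586.5 -60.  251.3]
0 [584.4   0.  249.1]
60 [582.4  60.  246.9]
```

The flap edge stands about level with the front of the gripper body, and Fx is still small. By my estimate the cover is at about 80°, so I'll advance in small steps, relieve the compression and watch the force.

```bash
python3 -m creep '[{"hand":0,"tx":0,"ty":0,"tz":-0.001,"spin":0},{"hand":0,"tx":0.002,"ty":0,"tz":-0.0003,"spin":0},{"hand":0,"tx":0,"ty":0,"tz":0,"spin":0}]'
python3 -m creep '[{"hand":0,"tx":0.002,"ty":0,"tz":-0.0003,"spin":0},{"hand":0,"tx":0,"ty":0,"tz":0,"spin":0}]'
```

```text
time: 13.0
tool_pos: [548.3, -5.0, 166.2]
tcp_rot: [3.142, 0.003, -0.094]
contact_force: [-2.7, 0.4, -2.3]
grip_width: 29.7
finger_force: 30.0
time: 13.25
tool_pos: [550.8, -5.2, 166.8]
tcp_rot: [-3.142, 0.002, -0.094]
contact_force: [-2.2, -0.1, -4.9]
grip_width: 29.7
finger_force: 30.0
```

```bash
python3 -m creep '[{"hand":0,"tx":0.002,"ty":0,"tz":0,"spin":0},{"hand":0,"tx":0.002,"ty":0,"tz":0,"spin":0},{"hand":0,"tx":0,"ty":0,"tz":0,"spin":0}]'
python3 -m creep '[{"hand":0,"tx":0.002,"ty":0,"tz":0,"spin":0},{"hand":0,"tx":0.001,"ty":0,"tz":0,"spin":0},{"hand":0,"tx":0,"ty":0,"tz":0,"spin":0}]'
```

```text
time: 13.62
tool_pos: [555.3, -5.6, 167.4]
tcp_rot: [3.142, -0.0, -0.094]
contact_force: [-1.4, -0.1, -4.3]
grip_width: 29.7
finger_force: 30.0
time: 14.0
tool_pos: [558.3, -5.9, 167.6]
tcp_rot: [3.141, -0.001, -0.094]
contact_force: [-2.8, 0.3, -2.2]
grip_width: 29.9
finger_force: 30.0
```

```bash
python3 -m creep '[{"hand":0,"tx":0.002,"ty":0,"tz":0,"spin":0},{"hand":0,"tx":0.002,"ty":0,"tz":0,"spin":0},{"hand":0,"tx":0,"ty":0,"tz":0,"spin":0}]'
python3 -m creep '[{"hand":0,"tx":0.002,"ty":0,"tz":0.0005,"spin":0},{"hand":0,"tx":0.002,"ty":0,"tz":0.0005,"spin":0},{"hand":0,"tx":0,"ty":0,"tz":0,"spin":0}]'
```

```text
time: 14.38
tool_pos: [562.6, -6.3, 167.9]
tcp_rot: [3.141, -0.001, -0.094]
contact_force: [-3.0, 1.1, 1.7]
grip_width: 29.9
finger_force: 30.0
time: 14.75
tool_pos: [567.2, -6.8, 167.9]
tcp_rot: [3.141, -0.004, -0.094]
contact_force: [-2.9, -0.4, 7.4]
grip_width: 30.1
finger_force: 30.0
```

```bash
python3 -m creep '[{"hand":0.6,"tx":0,"ty":0,"tz":-0.001,"spin":0},{"hand":0.6,"tx":0,"ty":0,"tz":0,"spin":0},{"hand":0.6,"tx":0,"ty":0,"tz":0,"spin":0},{"hand":0.6,"tx":0,"ty":0,"tz":0,"spin":0},{"hand":0.6,"tx":0,"ty":0,"tz":0,"spin":0}]'
python3 -m creep '[{"hand":0.6,"tx":-0.01,"ty":0,"tz":0,"spin":0},{"hand":0.6,"tx":-0.03,"ty":0,"tz":0,"spin":0},{"hand":0.6,"tx":-0.04,"ty":0,"tz":-0.02,"spin":0},{"hand":0.6,"tx":-0.04,"ty":0,"tz":-0.06,"spin":0},{"hand":0.6,"tx":0,"ty":0,"tz":0,"spin":0}]'
python3 - <<'E'
from h import *
cap('side','s6');cap('wrist','w6');cap('top','t6')
im=np.zeros((600,800,3),np.uint8); im[:400,:640]=cv2.imread('pics/w6.png')
t=cv2.imread('pics/s6.png')[170:270,240:440]; im[400:,:400]=cv2.resize(t,(400,200),interpolation=cv2.INTER_CUBIC)
t=cv2.imread('pics/t6.png')[155:205,280:380]; im[400:,400:800]=cv2.resize(t,(400,200),interpolation=cv2.INTER_CUBIC); cv2.imwrite('pics/v6.png',im)
E
```

```text
time: 15.38
tool_pos: [566.1, -6.7, 167.3]
tcp_rot: [3.142, 0.0, -0.094]
contact_force: [-0.6, 0.5, 0.0]
grip_width: 55.1
finger_force: 0.0
time: 16.0
tool_pos: [451.3, 4.3, 243.1]
tcp_rot: [3.141, -0.007, -0.094]
contact_force: [0.9, -0.5, -0.6]
grip_width: 54.8
finger_force: 0.0
```

View pics/v6.png

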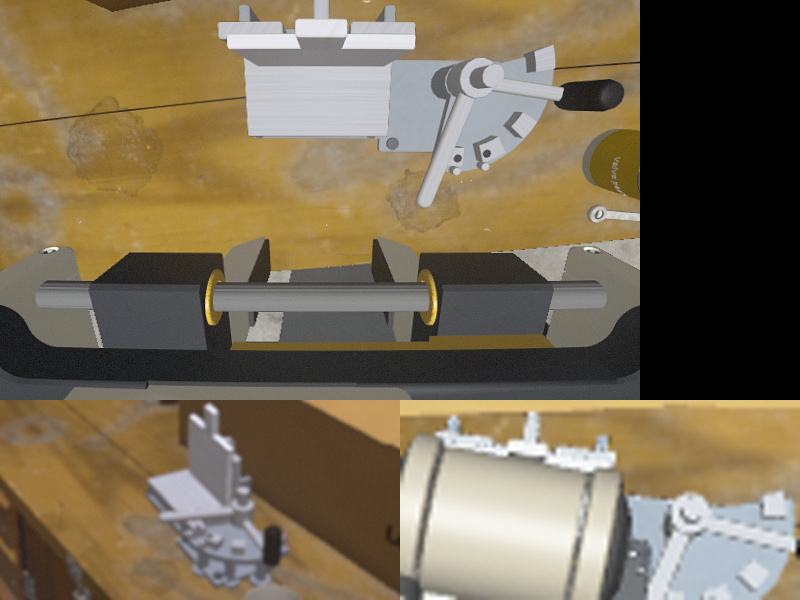

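The cover now stands upright against the fence, and its top edge and tongue line up with the cheeks. The keeper tip is at (424,203), the post top at (487,75), the knob base at (563,95) and its top end at about (620,94). Next I'll locate the knob and post.

Run:
```python
from h import *
np.set_printoptions(precision=1,suppress=True)
w=load('w6');t=load('top0');w2=load('w2');w4=load('w4')
P=np.array([538.4,-143.1])
x=np.array([.9957,-.0929]);Y=np.array([.0929,.9957])
k=plane(w,424,200,82)[:2];v=k-P;a=np.arctan2(v@Y,v@x);print('keeper tip',k,np.linalg.norm(v),'q from keeper',1.40+np.pi/2-a)
T=tri([(w,487,75),(w4,570,36),(w2,548,122)]);print('post top',T)
# knob from black masks
for n,c,box in(('w6',w,(545,640,70,120)),('top0',t,(376,395,178,202))):
    im=c['color'].astype(int);m=im.max(2)<70;m[:box[2]]=0;m[box[3]:]=0;m[:,:box[0]]=0;m[:,box[1]:]=0
    yy,xx=np.nonzero(m);print(n,xx.mean(),yy.mean(),xx.min(),xx.max(),len(xx))
    print(plane(c,xx.mean(),yy.mean(),91 if n=='w6' else 100))
    K=(xx.mean(),yy.mean())
for q in(.05,.1,.15,.2,.25):
    d=3*np.pi/2-q;K=P+105*(np.cos(d)*x+np.sin(d)*Y);print(q,K,[proj(w,[*K,z]) for z in(57,91,116)],proj(t,[*K,100]))
go(0,0,0,0)
```

```text
keeper tip [428.7 -97.6] 118.80270412382936 q from keeper 0.12913043224453347
post top [ 538.6 -139.   116.1]
w6 590.5366430260048 95.24586288416076 554 623 1692
[ 515.6 -245.6   91. ]
top0 382.8666666666667 191.2 379 387 45
[ 512.4 -239.9  100. ]
0.05 [ 523.4 -247. ] [array([565.9,  87.4]), array([593.1,  85.9]), array([617.2,  84.7])] [385.1 187.9]
0.1 [ 518.3 -246.2] [array([564.5,  92.9]), array([591.5,  92.1]), array([615.2,  91.4])] [384.8 189.5]
0.15 [ 513.1 -245. ] [array([562.9,  98.4]), array([589.5,  98.1]), array([613.1,  97.9])] [384.4 191. ]
0.2 [ 508.1 -243.6] [array([561. , 103.7]), array([587.3, 104.1]), array([610.6, 104.4])] [384.  192.5]
0.25 [ 503.1 -242. ] [array([558.9, 109. ]), array([584.9, 109.9]), array([607.9, 110.7])] [383.5 194.1]
at [451.6   4.2 239. ] yaw -0.094 F [-0.6  0.6 -0. ] w 55.1 t 16.15
tx -449.2 ty 46.8 tz 239.0 spin -5.4
```

```bash
python3 -m creep '[{"hand":0.75,"tx":0,"ty":0.05,"tz":0,"spin":-9.3},{"hand":0.75,"tx":0,"ty":0.05,"tz":0,"spin":-9.3},{"hand":0.75,"tx":0,"ty":0.05,"tz":0,"spin":-9.3},{"hand":0.75,"tx":0,"ty":0.05,"tz":0,"spin":-9.3},{"hand":0.75,"tx":0,"ty":0,"tz":0,"spin":0}]'
python3 -c "from h import *; go(515.5,-245.5,160,.55)"
```

```text
time: 16.77
tool_pos: [481.6, -193.2, 237.0]
tcp_rot: [-3.139, 0.002, 0.552]
contact_force: [-0.6, 0.2, 0.4]
grip_width: 68.9
finger_force: 0.0
at [ 481.6 -193.2  237. ] yaw 0.552 F [-0.6  0.2  0.4] w 68.9 t 16.775
tx 1.5 ty 62.3 tz 77.0 spin 0.1
```

```bash
python3 -m creep '[{"hand":0.75,"tx":0.001,"ty":0.032,"tz":0.03,"spin":0},{"hand":0.75,"tx":0,"ty":0.03,"tz":0.03,"spin":0},{"hand":0.75,"tx":0,"ty":0,"tz":0.017,"spin":0},{"hand":0.75,"tx":0,"ty":0,"tz":0,"spin":0}]'
python3 - <<'E'
from h import *
np.set_printoptions(precision=1,suppress=True)
c=cap('wrist','w7'); go(515.5,-245.5,91,.55)
for z in(66,91,116):print(proj(c,[515.5,-245.5,z]))
im=c['color'].astype(int);m=(im.max(2)<70).astype(np.uint8);m[240:]=0
n,l,s,ce=cv2.connectedComponentsWithStats(m)
for i in range(1,n):
    if s[i,4]>150: print(s[i],ce[i])
E
```

```text
time: 17.27
tool_pos: [513.5, -241.2, 159.7]
tcp_rot: [-3.136, 0.002, 0.554]
contact_force: [1.0, 0.1, 0.2]
grip_width: 68.7
finger_force: 0.0
at [ 514.1 -241.5  161.2] yaw 0.555 F [0.6 0.5 0.4] w 68.5 t 17.325
tx -0.9 ty 4.1 tz 70.2 spin 0.3
[326.2 206.7]
[326.6 217.9]
[327.1 231.7]
[308 191  39  49 940] [327.  209.6]
[ 489  190   87   50 1067] [519.3 210.5]
```

View pics/w7.png

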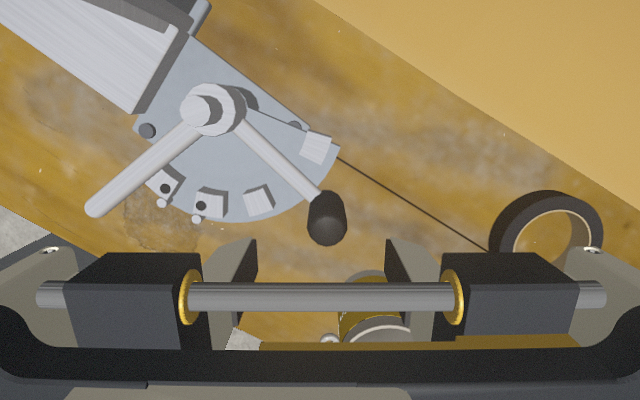

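The knob's top end is at (327,232), exactly where I predicted it. I'll descend and grip it.

```bash
python3 -m creep '[{"hand":0.75,"tx":-0.001,"ty":0.004,"tz":0.02,"spin":0},{"hand":0.75,"tx":0,"ty":0,"tz":0.03,"spin":0},{"hand":0.75,"tx":0,"ty":0,"tz":0.02,"spin":0},{"hand":0.75,"tx":0,"ty":0,"tz":0,"spin":0}]'
python3 -m creep '[{"hand":0,"tx":0,"ty":0,"tz":0,"spin":0},{"hand":0,"tx":0,"ty":0,"tz":0,"spin":0},{"hand":0,"tx":0,"ty":0,"tz":0,"spin":0},{"hand":0,"tx":0,"ty":0,"tz":0,"spin":0},{"hand":0,"tx":0,"ty":0,"tz":0,"spin":0}]'
python3 -m creep '[{"hand":0,"tx":0,"ty":0,"tz":0,"spin":0},{"hand":0,"tx":0,"ty":0,"tz":-0.008,"spin":0},{"hand":0,"tx":0,"ty":0,"tz":-0.01,"spin":0},{"hand":0,"tx":0,"ty":0,"tz":0,"spin":0}]'
python3 - <<'E'
from h import *
np.set_printoptions(precision=1,suppress=True)
P=np.array([538.4,-143.1]);x=np.array([.9957,-.0929]);Y=np.array([.0929,.9957])
o=get_obs();p=o['tool_pos'][:2];w=o['tcp_rot'][2]
v=p-P;q0=1.5*np.pi-(np.arctan2(v@Y,v@x)%(2*np.pi));r=np.hypot(*v);print('q0',q0,'r',r,o['tool_pos'])
tx=np.array([np.cos(w),np.sin(w)]);ty=np.array([np.sin(w),-np.cos(w)])
qs=np.linspace(q0,1.40,12);L=p
for q in qs[1:]:
    d=1.5*np.pi-q;K=P+105*(np.cos(d)*x+np.sin(d)*Y);print('%.2f tx %.1f ty %.1f'%(q,(K-L)@tx,(K-L)@ty));L=K
E
```

```text
time: 17.82
tool_pos: [515.5, -245.6, 92.0]
tcp_rot: [-3.14, 0.001, 0.555]
contact_force: [0.3, 0.6, 0.9]
grip_width: 69.1
finger_force: 0.0
time: 18.45
tool_pos: [515.8, -246.0, 92.4]
tcp_rot: [-3.141, -0.0, 0.555]
contact_force: [-0.7, 1.0, 0.9]
grip_width: 26.2
finger_force: 30.0
time: 18.95
tool_pos: [515.4, -245.3, 109.5]
tcp_rot: [-3.139, 0.001, 0.555]
contact_force: [1.5, 5.1, -11.7]
grip_width: 26.2
finger_force: 30.0
q0 0.12871000768717522 r 104.77624505657477 [ 515.4 -245.3  109.5]
0.24 tx -8.3 ty -8.8
0.36 tx -7.1 ty -9.9
0.48 tx -5.9 ty -10.6
0.59 tx -4.6 ty -11.2
0.71 tx -3.3 ty -11.7
0.82 tx -1.9 ty -12.0
0.94 tx -0.5 ty -12.1
1.05 tx 0.9 ty -12.1
1.17 tx 2.3 ty -11.9
1.28 tx 3.6 ty -11.6
1.40 tx 4.9 ty -11.1
```

```bash
python3 -m creep '[{"hand":0,"tx":-0.0083,"ty":-0.0088,"tz":0,"spin":0},{"hand":0,"tx":-0.0071,"ty":-0.0099,"tz":0,"spin":0},{"hand":0,"tx":-0.0059,"ty":-0.0106,"tz":0,"spin":0},{"hand":0,"tx":-0.0046,"ty":-0.0112,"tz":0,"spin":0},{"hand":0,"tx":-0.0033,"ty":-0.0117,"tz":0,"spin":0}]'
python3 -m creep '[{"hand":0,"tx":-0.0019,"ty":-0.012,"tz":0,"spin":0},{"hand":0,"tx":-0.0005,"ty":-0.0121,"tz":0,"spin":0},{"hand":0,"tx":0.0009,"ty":-0.0121,"tz":0,"spin":0},{"hand":0,"tx":0,"ty":0,"tz":0,"spin":0}]'
cat > q.py <<'E'
from h import *
P=np.array([538.4,-143.1]);x=np.array([.9957,-.0929]);Y=np.array([.0929,.9957])
o=get_obs();p=o['tool_pos'][:2];w=o['tcp_rot'][2];v=p-P
print('q',1.5*np.pi-(np.arctan2(v@Y,v@x)%(2*np.pi)),'r',np.hypot(*v))
tx=np.array([np.cos(w),np.sin(w)]);ty=np.array([np.sin(w),-np.cos(w)]);L=p
for q in(1.17,1.28,1.38,1.40,1.42):
    d=1.5*np.pi-q;K=P+105*(np.cos(d)*x+np.sin(d)*Y);print(q,'tx %.1f ty %.1f'%((K-p)@tx,(K-p)@ty))
E
python3 q.py
```

```text
time: 19.58
tool_pos: [462.9, -219.8, 110.2]
tcp_rot: [3.138, 0.002, 0.554]
contact_force: [-0.4, -8.3, -11.2]
grip_width: 26.2
finger_force: 30.0
time: 20.08
tool_pos: [441.7, -187.9, 109.9]
tcp_rot: [-3.14, 0.003, 0.555]
contact_force: [-2.9, -4.4, -11.8]
grip_width: 26.0
finger_force: 30.0
q 1.044104566208416 r 106.52235940221865
1.17 tx 3.9 ty -12.8
1.28 tx 7.4 ty -23.8
1.38 tx 11.5 ty -33.5
1.4 tx 12.5 ty -35.3
1.42 tx 13.4 ty -37.2
```

```bash
python3 -m creep '[{"hand":0,"tx":0.0035,"ty":-0.0125,"tz":0,"spin":0},{"hand":0,"tx":0.0038,"ty":-0.0115,"tz":0,"spin":0},{"hand":0,"tx":0.005,"ty":-0.0113,"tz":0,"spin":0},{"hand":0,"tx":0,"ty":0,"tz":0,"spin":0}]'
python3 q.py
python3 -m creep '[{"hand":0,"tx":0,"ty":0,"tz":0.005,"spin":0},{"hand":0,"tx":0,"ty":0,"tz":0.005,"spin":0},{"hand":0,"tx":0,"ty":0,"tz":0,"spin":0}]'
```

```text
time: 20.58
tool_pos: [433.9, -150.9, 109.9]
tcp_rot: [-3.14, 0.002, 0.555]
contact_force: [-4.3, -2.7, -11.5]
grip_width: 25.8
finger_force: 30.0
q 1.403332239722551 r 104.80923963667547
1.17 tx -8.9 ty 22.8
1.28 tx -5.4 ty 11.7
1.38 tx -1.3 ty 2.1
1.4 tx -0.3 ty 0.2
1.42 tx 0.7 ty -1.6
time: 20.95
tool_pos: [433.8, -151.2, 99.7]
tcp_rot: [-3.139, 0.002, 0.555]
contact_force: [-4.7, -2.5, -8.8]
grip_width: 26.1
finger_force: 30.0
```

```bash
python3 -m creep '[{"hand":0,"tx":0,"ty":0,"tz":0.004,"spin":0},{"hand":0,"tx":0,"ty":0,"tz":0.003,"spin":0},{"hand":0,"tx":0,"ty":0,"tz":0,"spin":0}]'
python3 -m creep '[{"hand":0.75,"tx":0,"ty":0,"tz":0,"spin":0},{"hand":0.75,"tx":0,"ty":0,"tz":0,"spin":0},{"hand":0.75,"tx":0,"ty":0,"tz":0,"spin":0},{"hand":0.75,"tx":0,"ty":0,"tz":0,"spin":0},{"hand":0.75,"tx":0,"ty":0,"tz":0,"spin":0}]'
python3 -m creep '[{"hand":0.75,"tx":0,"ty":0,"tz":-0.03,"spin":0},{"hand":0.75,"tx":0,"ty":0,"tz":-0.05,"spin":0},{"hand":0.75,"tx":-0.04,"ty":0,"tz":-0.05,"spin":0},{"hand":0.75,"tx":-0.04,"ty":0,"tz":0,"spin":0},{"hand":0.75,"tx":0,"ty":0,"tz":0,"spin":0}]'
python3 - <<'E'
from h import *
cap('side','s8');cap('wrist','w8')
im=np.zeros((600,800,3),np.uint8); im[:400,:640]=cv2.imread('pics/w8.png')
t=cv2.imread('pics/s8.png')[190:270,300:400]; im[400:,:250]=cv2.resize(t,(250,200),interpolation=cv2.INTER_CUBIC); cv2.imwrite('pics/v8.png',im)
P=np.array([538.4,-143.1]);x=np.array([.9957,-.0929]);Y=np.array([.0929,.9957])
c=load('w8');d=1.5*np.pi-1.4;K=P+105*(np.cos(d)*x+np.sin(d)*Y)
for l in(0,.0115):print([proj(c,[*K,z+l*1000]) for z in(57,116)],[proj(load('s8'),[*K,z+l*1000]) for z in(57,116)])
E
```

```text
time: 21.32
tool_pos: [432.7, -151.1, 93.8]
tcp_rot: [-3.138, 0.004, 0.556]
contact_force: [-12.8, -1.5, 7.0]
grip_width: 26.3
finger_force: 30.0
time: 21.95
tool_pos: [435.2, -151.1, 93.5]
tcp_rot: [3.141, -0.0, 0.555]
contact_force: [0.1, -0.6, -0.4]
grip_width: 68.0
finger_force: 0.0
time: 22.58
tool_pos: [366.6, -193.5, 222.9]
tcp_rot: [3.14, -0.0, 0.552]
contact_force: [0.3, 0.1, 0.3]
grip_width: 69.1
finger_force: 0.0
[array([318.60271421, 101.20893401]), array([318.22235607, 101.07967445])] [array([331.62972147, 244.19090156]), array([331.8045435 , 227.02321944])]
[array([318.54037025, 101.18774652]), array([318.12640385, 101.0470681 ])] [array([331.66328663, 240.90653957]), array([331.83938662, 223.58332116])]
```

View pics/v8.png

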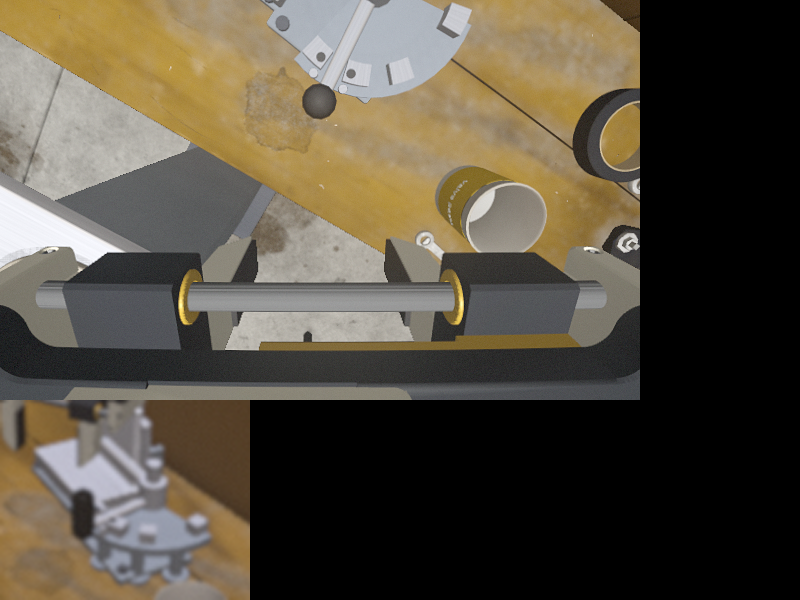

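The bar lies between the two dotted lands beside the pins, with the knob at (319,101). I'll check the drop numerically before handing in.

Run:
```python
from h import *
for n,X,Y in(('s6',515.5,-245.5),('s8',434.0,-151.3)):
    c=load(n);im=c['color'].astype(int)
    a=[proj(c,[X,Y,z]) for z in(57,116)];cx=int(a[0][0]);y0=int(a[1][1])-8;y1=int(a[0][1])+8
    m=im[y0:y1,cx-8:cx+9].max(2)<75
    yy,xx=np.nonzero(m);print(n,'pred mid',(a[0]+a[1])/2,'mask mid',xx.mean()+cx-8,yy.mean()+y0,'rows',yy.min()+y0,yy.max()+y0)
```

```text
s6 pred mid [374.73793817 243.05317126] mask mid 375.64102564102564 242.85897435897436 rows 233 253
s8 pred mid [331.80951507 235.58459174] mask mid 332.5804195804196 235.53146853146853 rows 227 245
```

```bash
python3 -c "from h import *; print(close_job())"
```

```text
the job is handed in; nothing more can be done
None
```

The job is handed in: the cover was stood upright against the fence and the lever measured fully down in the last notch at about 1.40 rad. I did not re-check the cover closely after the swing, the verdict was not shown, and I viewed 11 pictures against the limit of 10.

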